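# Pack the sharpening kit

### The arm

A 6-joint arm with a two-finger parallel gripper is mounted at the origin on the work surface. World frame = base frame: x ahead of the robot, y to its left, z up, the work surface at z = 0. Lengths are in mm, angles in rad, forces in N, time in s.
With the tool pointing down it reaches from about 350 to 775 mm from the base axis. Payload 7.3 kg.
Tool frame: the origin (TCP) lies on the centre line of the jaws, within the pads' length; the fingertips stand 22 mm ahead of it and the grasp point (between the pads) lies 3 mm ahead of it; z points along the fingers, y is the direction in which the jaws open and shut (so a half turn about z gives the same grasp; the last joint's range is limited). The gripper opens to 92 mm and grips with 3 to 60 N. Pads are 19 mm wide; open, the fingers measure 130 mm over their backs; the gripper's body (75 mm by 190 mm) begins 47 mm behind the grasp point.
Start: joints at [1.05, 0.342, 1.524, -0, 1.275, -0.146], TCP at [192.181, 488.579, 248.741] pointing down, gripper open.
Joint ranges: [-2.53, 2.53], [-0.77, 2.02], [0.04, 2.7], [-1, 4.14], [0.28, 2.66], [-3.11, 3.11]. Speed limits (rad/s): [2.57, 2.57, 3.14, 3.14, 3.14, 3.14].

### API

Orientations are given as [roll, pitch, yaw] about the fixed x, y, z axes, in that order (R = Rz(yaw) Ry(pitch) Rx(roll)).
In Python, from plant import get_obs, capture, bot, spot_in gives the robot as it stands.
- The arm moves only by the shell command python3 -m handwheel 'ROWS' [OPENING]. ROWS is JSON, a list of rows, each a list of 2 entries, a list of its own where there are three numbers: the shift along the world's x, y, z in mm, then the turn, a rotation vector about the world's x, y, z in rad. In form: [[[x, y, z], [wx, wy, wz]], ...]. A call has 1 to 12 rows; each row shifts and turns the commanded pose from where the row before left it; what a row does not reach is not made up. A row lasts 1/8 s, in which the tool goes at most 62.5 mm and 10.7 degrees, less where a joint would pass 70% of its speed; a pose out of reach is approached as far as the arm can. A call is refused whole if a number of a shift passes 62.5 or a number of a turn 0.188, either way. A call with a gripper value outside its range is refused whole. OPENING is the closure, from 0 (fully open) to 1 (shut), set as the call begins (- or left out, the last holds). The fingers move at their own pace and stop on an object; the grip force is fixed at half the most. Time passes only in rows, so rows that do not move let the fingers close. It gives the time, the measured TCP pose, the force and the opening at its end, in the units of the state.
- get_obs(): the state, without advancing time (a new reading comes with each control period).
- capture(name): name is "scene" or "top"; returns a dict with "img" (400x640x3 uint8, red, green, blue), "fx", "fy", "cx", "cy" (pixels), "cam_to_world" (4x4, takes a point from camera to world coordinates). Camera axes: x right, y up, looking along -z (the intrinsics and any distortion apply to the point x, -y, -z); pixel columns grow to the right and rows downward; lengths in mm; the calibration is good to about 2 mm. A picture is of the moment at which its call begins. There is no depth.
- bot.close_job(): hands the job in, once; it reports no verdict.
Trained networks look in the newest picture that a camera, given by its name, has taken for a name from the list of things; names that differ only in an ending like _2 or _b are one class to them, and where a whole thing is asked for, a point or a joint stands for the part that bears it (a point fixed in the world has none). Each returns a list of dicts, best first, with "score" (0 to 1); they miss things now and then, are a little off and sometimes report something else, mostly with a low value. They report only what shows in the picture. A call takes as long as a camera call.
- spot_in(thing, camera): "xyz" ([x, y, z] in mm, in the coordinates of the camera as it stood for that picture, good to about 4 mm: the middle of the surface that is visible of it).
The state is a dict: "time": time; "joint_positions": joint angles; "dq": joint speeds; "tau": joint torques, N m; "tool_pos": TCP position; "tcp_rot": TCP orientation; "contact_force": force on the tool from outside, world axes, zero at the start; "moment": the same for the moment, N m; "grip_width": finger opening in mm.
Only numpy, scipy, OpenCV 4.12 (cv2) and the standard library are available. Lean on these libraries where they do the work, as an engineer would, in place of code of your own. Each camera call takes 0.05 s, during which the arm holds its last target. There are 200 camera calls.

### The job

Pack the sharpening kit on its rack: lay each sharpening stone there is in a bay of its own, centred along it, then lay the strop board squarely over the ribs, covering the stones, with its leather side up, and at last set the honing guide upright on the leather. The strop board lies leather down and can be turned over by pushing it up against the slippery fence and tipping it back; leave the tape roll, the spray can and the paint tin where they stand.

Things in the scene. Friction and masses are not known exactly. Their poses are not given: they have to be found in the camera images.
- fence: White slippery plastic fence fixed to the bench, 130 mm wide (y), 70 mm high, facing its own -x, roughly the robot. Origin on the bench, mid-width, 100 mm before the front of its top edge; x points at the fence. Its top spans x = 100 to 122 mm; behind it a 12 mm high wooden foot ends at x = 152. Its yaw varies; fence and rack may swap sides.
- fence_ramp (a point): Front edge, on the bench at mid-width, of the fence's concave face (fence x = 56, z = 0 mm). The face slopes up to x = 74, z = 14, then steeper to x = 93, z = 45, then to the top at x = 100, z = 70. Friction on the fence is only about 0.18: a strop pushed flat along the bench at its near end climbs and rears up, more so the nearer its lower end is pushed to this edge.
- fence_top (a point): Front top edge of the fence at mid-width (fence x = 100, z = 70 mm). The strop, its lower end pushed up to the ramp's front edge, leans on this edge at about 60 degrees, stays there when let go, and stands up to 40 mm above it and beyond it, so its top can be pulled back from behind and tips over towards the robot.
- rack: Dark wooden rack fixed to the bench: base 150 x 100 x 6 mm (x, y, z) with five ribs at x = -64, -32, 0, 32, 64 mm, each 6 mm thick, 36 mm long in y, tops 30 mm above the bench. Between them four bays 26 mm wide at x = -48, -16, 16, 48 mm, floor 6 mm above the bench. Origin: on the bench at the base's centre. A stone lies along y, its ends past the ribs, its top 6 mm below theirs.
- strop_c (a point): Centre of the loose strop board, 120 x 64 x 12 mm (x, y, z), about 120 g: one face bare light wood, the other dark brown leather. z points out of the bare wood face, so the leather is up when z points down. It starts leather down before the fence, its length roughly towards it. On the rack its length lies along the rack's x, over the stones.
- stone1_c (a point): Centre of the salmon sharpening stone, a loose square stick 18 x 52 x 18 mm (its x, y, z; the length is along y), about 45 g. Two to four of the four stones are present.
- stone2_c (a point): Centre of the dark grey sharpening stone, a loose square stick 18 x 52 x 18 mm (its x, y, z; the length is along y), about 45 g. Two to four of the four stones are present.
- stone3_c (a point): Centre of the cream sharpening stone, a loose square stick 18 x 52 x 18 mm (its x, y, z; the length is along y), about 45 g. Two to four of the four stones are present.
- stone4_c (a point): Centre of the grey-green sharpening stone, a loose square stick 18 x 52 x 18 mm (its x, y, z; the length is along y), about 45 g. Two to four of the four stones are present.
- guide_c (a point): Point 10 mm above the underside and in the middle of the honing guide, a small aluminium block 24 x 44 x 20 mm (its x, y, z; looks 26 mm high with the two low jaws that are not solid), with a brass screw along x; about 120 g, z up.
- tape_c (a point): Bystander: centre of a green roll of tape lying flat, 104 mm across, 36 mm high.
- spray_c (a point): Bystander: middle (95 mm up) of a standing blue and white spray can, 62 mm across, 190 mm high.
- tin_c (a point): Bystander: middle (50 mm up) of a standing yellow paint tin, 90 mm across, 100 mm high.

How it is judged (in metres and radians):
On the way, in this order (a step that is already met when the one before it is completed fails the run):
1. every stone lies in a bay of the rack (x of stone1_c in the frame of rack between -0.062 and 0.062 m and y of stone1_c in the frame of rack between -0.018 and 0.018 m and z of stone1_c in the frame of rack between 0.008 and 0.021 m and angle between the y axis of each of stone1_c, stone2_c, stone3_c, stone4_c and the y axis of rack, either way round below 0.25 rad and x of stone2_c in the frame of rack between -0.062 and 0.062 m and y of stone2_c in the frame of rack between -0.018 and 0.018 m and z of stone2_c in the frame of rack between 0.008 and 0.021 m and x of stone3_c in the frame of rack between -0.062 and 0.062 m and y of stone3_c in the frame of rack between -0.018 and 0.018 m and z of stone3_c in the frame of rack between 0.008 and 0.021 m and x of stone4_c in the frame of rack between -0.062 and 0.062 m and y of stone4_c in the frame of rack between -0.018 and 0.018 m and z of stone4_c in the frame of rack between 0.008 and 0.021 m), for 0.2 s.
2. the strop board lies squarely over the stones on the ribs, leather up (all of step 1 and x of strop_c in the frame of rack between -0.013 and 0.013 m and y of strop_c in the frame of rack between -0.016 and 0.016 m and z of strop_c in the frame of rack between 0.031 and 0.041 m and angle between strop_c's own z axis and vertical above 3.05 rad and angle between the x axis of strop_c and the x axis of rack, either way round below 0.17 rad), for 0.2 s.
At the end, for the whole second after the job is handed in: Each stone on a bay floor, within 18 mm of mid-rack and 0.25 rad of the rack's y; strop flat on the ribs, leather up, within 13 mm along, 16 mm across, 0.17 rad; guide upright on the leather, within 50 mm along, 28 mm across the strop's middle (all of step 2 and x of guide_c in the frame of strop_c between -0.05 and 0.05 m and y of guide_c in the frame of strop_c between -0.028 and 0.028 m and z of guide_c in the frame of rack between 0.044 and 0.06 m and angle between guide_c's own z axis and vertical below 0.1 rad); the robot touches nothing.
It fails at once if the green tape roll is shoved more than 40 mm or knocked over (distance of tape_c from where it was at the start of the episode above 0.04 m or angle between tape_c's own z axis and vertical above 0.5 rad).
It fails at once if the spray can is shoved more than 40 mm or knocked over (distance of spray_c from where it was at the start of the episode above 0.04 m or angle between spray_c's own z axis and vertical above 0.5 rad).
It fails at once if the paint tin is shoved more than 40 mm or knocked over (distance of tin_c from where it was at the start of the episode above 0.04 m or angle between tin_c's own z axis and vertical above 0.5 rad).
Of stone1, stone2, stone3, stone4 only 2 to 4 are there at a start; the rules pass over those that are not, and their reading is None.
At some moment in a run one of stone1, stone2, stone3, stone4, strop, guide may be knocked a few centimetres aside while the robot is not near it.
Once in a run the grip may slacken for a moment while it holds something.
It also fails if it takes over 210 s, if anything falls off the work surface, if the arm or the gripper's body presses on something with over 40 N, if the wrist force passes 120 N, or if a joint passes its speed limit or range.

## Working session

There is one attempt and no reset: what is moved stays moved. The work goes in short steps, Python scripts to look and compute and a shell command to move; the robot and the scene stay as the last step left them, time stands still between calls to the robot, and variables do not carry over. Pictures are saved under pics/ and viewed, about 12 in all and at most 16, crops included, and the job is handed in when it is done.

```bash
mkdir -p pics; ls
cat > h.py <<'E'
import numpy as np, cv2
from plant import get_obs, capture, bot, spot_in
def snap(cam,name=None,crop=None,scale=1):
    c=capture(cam)
    if name:
        im=c["img"][:,:,::-1]
        if crop: im=im[crop[1]:crop[3],crop[0]:crop[2]]
        if scale!=1: im=cv2.resize(im,None,fx=scale,fy=scale,interpolation=cv2.INTER_CUBIC)
        cv2.imwrite("pics/"+name+".png",im)
    return c
def ray(c,u,v):
    M=np.array(c["cam_to_world"]); d=M[:3,:3]@np.array([(u-c["cx"])/c["fx"],-(v-c["cy"])/c["fy"],-1])
    return M[:3,3],d
def px2w(c,u,v,z):
    o,d=ray(c,u,v); return o+d*(z-o[2])/d[2]
def w2px(c,p):
    M=np.array(c["cam_to_world"]); q=M[:3,:3].T@(np.array(p)-M[:3,3])
    return c["cx"]+c["fx"]*q[0]/-q[2], c["cy"]-c["fy"]*q[1]/-q[2]
def spots(c,cam,names):
    M=np.array(c["cam_to_world"])
    for n in names:
        for r in spot_in(n,cam)[:2]:
            p=np.array(r["xyz"]); w=M[:3,:3]@p+M[:3,3]
            w2=M[:3,:3]@(p*[1,-1,-1])+M[:3,3]
            print(cam,n,round(r["score"],2),w.round(),w2.round(),[round(x) for x in w2px(c,w)])
E
python3 - <<'E'
from h import *
N=["fence","rack","strop_c","stone1_c","stone2_c","stone3_c","stone4_c","guide_c","tape_c","spray_c","tin_c"]
for cam in ("top","scene"):
    c=snap(cam,cam+"0"); print({k:np.round(v,2).tolist() for k,v in c.items() if k!="img"}); spots(c,cam,N)
print(get_obs())
E
```

```text
pics
{'fx': 425.58, 'fy': 425.58, 'cx': 317.49, 'cy': 203.02, 'cam_to_world': [[0.02, 0.98, -0.2, 350.81], [-1.0, 0.02, 0.0, 9.45], [0.01, 0.2, 0.98, 1491.33], [0.0, 0.0, 0.0, 1.0]]}
top fence 0.82 [650. 186.  31.] [  43.  189. 2950.] [267, 200]
top strop_c 0.57 [538. 175.  13.] [ 156.  183. 2967.] [269, 232]
top strop_c 0.39 [652. 186.  23.] [  41.  189. 2958.] [267, 200]
top stone2_c 0.44 [650. 182.  25.] [  43.  184. 2956.] [268, 200]
top stone4_c 0.62 [ 603. -459.  101.] [ 120. -454. 2887.] [458, 214]
top stone4_c 0.39 [631. -41.  18.] [  73.  -37. 2965.] [331, 208]
top guide_c 0.6 [687. -63.  27.] [  17.  -62. 2956.] [338, 192]
top tape_c 0.71 [791.  -4.  40.] [ -89.   -9. 2943.] [322, 162]
top spray_c 0.83 [600. 458. 165.] [  81.  461. 2813.] [175, 205]
top tin_c 0.57 [ 603. -463.  100.] [ 120. -458. 2888.] [459, 214]
{'fx': 468.88, 'fy': 468.88, 'cx': 319.67, 'cy': 195.53, 'cam_to_world': [[-0.19, -0.73, 0.66, 1439.36], [0.98, -0.15, 0.11, 129.54], [0.02, 0.67, 0.74, 1012.22], [0.0, 0.0, 0.0, 1.0]]}
scene fence 0.87 [682. 183.  29.] [2130.  423. 2002.] [387, 239]
scene rack 0.
[... 622 characters left out ...]
 130.] [2078.  714. 1912.] [511, 215]
{'time': 1.2, 'joint_positions': array([ 1.04999816e+00,  3.41975344e-01,  1.52413824e+00,  8.55008068e-06,
        1.27540732e+00, -1.46011361e-01]), 'dq': array([-0.00058192, -0.00172691,  0.00211696,  0.0019415 , -0.00038411,
       -0.00095724]), 'tau': array([ 5.75936774e-04, -4.31126475e+01, -2.44473875e+01,  7.17512774e-02,
        4.86058951e-02,  5.39011310e-06]), 'tool_pos': array([192.17019733, 488.56210416, 248.73994358]), 'tcp_rot': array([3.14152048e+00, 2.34630157e-06, 2.76680336e+00]), 'contact_force': array([-0.48254762, -0.46112221,  0.27230426]), 'moment': array([ 0.01287315,  0.05362942, -0.00903168]), 'grip_width': 91.96286301295844}
```

Run:
```python
import cv2
a=cv2.imread("pics/top0.png")[140:300,220:420]; cv2.imwrite("pics/top0c.png",cv2.resize(a,None,fx=4,fy=4,interpolation=cv2.INTER_CUBIC)[:600])
a=cv2.imread("pics/scene0.png")[130:290,220:420]; cv2.imwrite("pics/scene0c.png",cv2.resize(a,None,fx=4,fy=4,interpolation=cv2.INTER_CUBIC)[:600])
```

```text
(no output)
```

View pics/top0c.png

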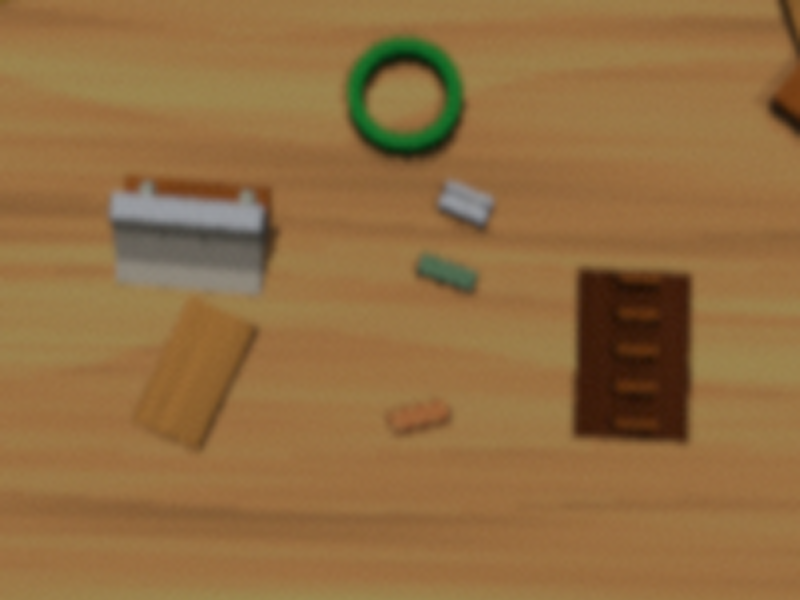

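View pics/scene0c.png

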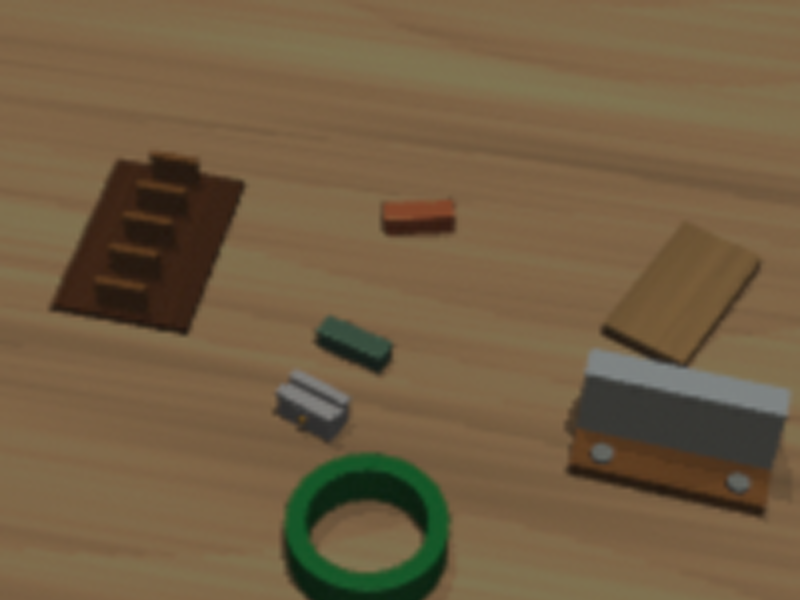

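```bash
cat >> h.py <<'E'
HSV={"salmon":((0,110,120),(9,255,255)),"green":((62,40,40),(95,150,200))}
def seg(c,lo,hi,z,box,k=4):
    u0,v0,u1,v1=box; im=cv2.resize(c["img"][v0:v1,u0:u1],None,fx=k,fy=k,interpolation=cv2.INTER_CUBIC)
    m=cv2.inRange(cv2.cvtColor(im,cv2.COLOR_RGB2HSV),lo,hi)
    n,l,s,ce=cv2.connectedComponentsWithStats(m)
    if n<2: return None
    i=1+np.argmax(s[1:,4]); ct=np.argwhere(l==i)[:,::-1]
    P=np.array([px2w(c,(x+.5)/k-.5+u0,(y+.5)/k-.5+v0,z)[:2] for x,y in ct],np.float32)
    r=cv2.minAreaRect(P); box=cv2.boxPoints(r)
    e=[box[1]-box[0],box[2]-box[1]]; L=max(e,key=np.linalg.norm)
    return np.round(r[0],1),np.round(sorted(r[1]),1),round(float(np.arctan2(L[1],L[0])%np.pi),3),s[i,4]
E
python3 - <<'E'
from h import *
c=snap("top")
f=lambda x,y,z: px2w(c,(x+.5)/4-.5+220,(y+.5)/4-.5+140,z).round(1)[:2]
print("fence top front",f(111,221,70),f(266,231,70),"base",f(116,283,0),f(262,293,0))
print("rack",[f(*p,6).tolist() for p in((578,268),(692,272),(688,440),(574,437))],"ribs",[f(*p,30).tolist() for p in((638,278),(638,314),(638,350),(637,387),(636,423))])
print("strop",[f(*p,12).tolist() for p in((197,298),(258,327),(200,451),(134,416))])
im=c["img"]; 
for x,y in((418,416),(447,272),(466,204),(195,370),(300,370)):
    print(cv2.cvtColor(im[140+y//4:141+y//4,220+x//4:221+x//4],cv2.COLOR_RGB2HSV).ravel())
print(seg(c,(0,110,120),(9,255,255),18,(310,235,340,255)), seg(c,(55,40,40),(95,160,220),18,(320,198,345,218)))
print(seg(c,(100,0,80),(140,90,255),26,(325,182,348,200)))
s=snap("scene")
for k,b in (("salmon",(310,175,340,192)),("green",(296,205,322,225))): print(k,seg(s,*HSV[k],14,b))
E
```

```text
fence top front [658.4 248.2] [652.9 115.6] base [617.3 252.4] [611.4 122.3]
rack [[639.6, -158.0], [638.4, -259.4], [489.3, -254.1], [489.5, -154.7]] ribs [[627.3, -207.8], [595.5, -207.6], [563.9, -207.4], [531.6, -206.4], [500.5, -205.3]]
strop [[603.4, 178.5], [578.9, 123.8], [469.2, 169.8], [498.2, 228.4]]
[ 13 160 156]
[ 61  64 104]
[108   9 148]
[ 16 172 151]
[ 16 146 155]
None (array([630. , -40.8]), array([11.1, 43.7]), 1.267, np.int32(556))
(array([690.6, -56.5]), array([18.8, 37.2]), 1.18, np.int32(792))
salmon (array([502.1, -21.3]), array([ 9.1, 39.8]), 1.776, np.int32(356))
green (array([631.2, -37.9]), array([17.8, 50.7]), 1.253, np.int32(1347))
```

View pics/top0.png

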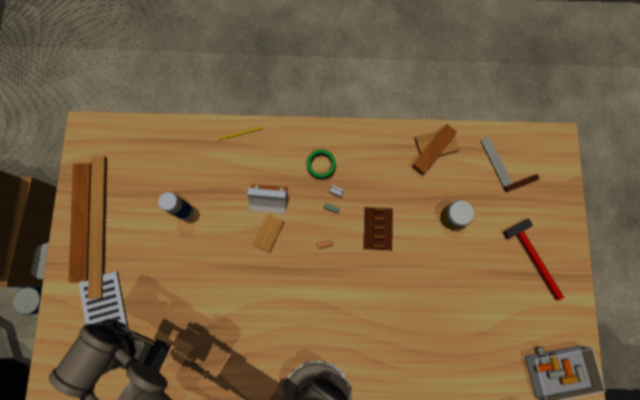

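The top view shows two stones (salmon at px 324,244, green at 331,208). The strop is skewed before the fence at left, the rack is at right, and the guide sits by the tape. Next I refine the rack from the scene camera and move above the salmon stone.

```bash
python3 -m handwheel '[[[31,-51,0],[0,0,-0.1]],[[31,-51,0],[0,0,-0.1]],[[31,-51,0],[0,0,-0.1]],[[31,-51,0],[0,0,-0.1]],[[31,-51,0],[0,0,-0.1]],[[31,-51,0],[0,0,-0.1]],[[31,-51,0],[0,0,-0.1]],[[31,-51,0],[0,0,-0.1]],[[31,-51,0],[0,0,-0.1]],[[31,-51,0],[0,0,-0.1]],[[0,0,0],[0,0,0]]]' 0
python3 - <<'E'
from h import *
s=snap("scene"); t=snap("top")
f=lambda x,y,z: px2w(s,(x+.5)/4-.5+220,(y+.5)/4-.5+130,z).round(1)[:2].tolist()
g=lambda x,y,z: px2w(t,(x+.5)/4-.5+220,(y+.5)/4-.5+140,z).round(1)[:2].tolist()
print("rack",[f(*p,6) for p in((118,160),(245,182),(187,332),(52,308))])
print("fence top front",f(588,351,70),f(789,391,70),"strop",[f(*p,12) for p in ((686,222),(761,262),(683,362),(603,330))])
print("salmon scene top face",[f(*p,18) for p in((383,204),(454,199),(455,221),(385,220))])
print("salmon top corners",[g(*p,18) for p in((387,408),(447,400),(450,413),(395,428))])
print("tcp px",w2px(t,get_obs()["tool_pos"]))
E
```

```text
time: 2.68
tool_pos: [503.6, -24.8, 248.3]
tcp_rot: [3.141, 0.001, 1.761]
contact_force: [-0.4, 0.6, 0.3]
grip_width: 92.0
rack [[488.3, -250.6], [491.3, -151.2], [641.4, -155.4], [639.3, -253.9]]
fence top front [655.4, 121.4] [662.3, 251.7] strop [[470.9, 176.8], [499.6, 233.3], [603.6, 186.2], [586.2, 128.9]]
salmon scene top face [[503.9, -43.5], [488.3, 6.7], [510.1, 11.1], [519.4, -39.0]]
salmon top corners [[509.7, 8.8], [517.9, -43.1], [506.6, -45.9], [492.5, 1.5]]
tcp px (np.float64(326.8838049923556), np.float64(236.08832062589005))
```

```bash
python3 -m handwheel '[[[2.4,6.8,-40],[0,0,0.03]],[[0,0,-50],[0,0,0]],[[0,0,-50],[0,0,0]],[[0,0,-45],[0,0,0]],[[0,0,-25],[0,0,0]],[[0,0,-12],[0,0,0]],[[0,0,0],[0,0,0]]]' 0
python3 -m handwheel '[[[0,0,0],[0,0,0]],[[0,0,0],[0,0,0]],[[0,0,0],[0,0,0]],[[0,0,0],[0,0,0]],[[0,0,0],[0,0,0]],[[0,0,0],[0,0,0]]]' 1
```

```text
time: 3.65
tool_pos: [504.3, -13.7, 26.8]
tcp_rot: [-3.141, -0.0, 1.798]
contact_force: [0.5, 0.2, -0.1]
grip_width: 92.3
time: 4.4
tool_pos: [504.6, -14.6, 26.7]
tcp_rot: [3.142, -0.0, 1.797]
contact_force: [0.3, 1.5, 0.0]
grip_width: 36.5
```

```bash
python3 -m handwheel '[[[0,0,0],[0,0,0]],[[0,0,0],[0,0,0]],[[0,0,0],[0,0,0]],[[0,0,0],[0,0,0]]]' 1
python3 -m handwheel '[[[0,0,0],[0,0,0]],[[0,0,0],[0,0,0]],[[0,0,0],[0,0,0]],[[0,0,0],[0,0,0]],[[0,0,0],[0,0,0]],[[0,0,0],[0,0,0]],[[0,0,0],[0,0,0]]]' 0
python3 -m handwheel '[[[0,0,10],[0,0,0]],[[0,0,20],[0,0,0]],[[0,0,15],[0,0,-0.18]],[[0,0,0],[0,0,-0.18]],[[0,0,0],[0,0,-0.18]],[[0,0,0],[0,0,-0.18]],[[0,0,0],[0,0,-0.18]],[[0,0,0],[0,0,-0.18]],[[0,0,0],[0,0,-0.18]],[[0,0,0],[0,0,-0.18]],[[0,0,0],[0,0,-0.131]],[[0,0,0],[0,0,0]]]' 0
python3 - <<'E'
from h import *
snap("scene","s1",(220,130,420,280),4)
E
```

```text
time: 4.9
tool_pos: [504.5, -14.6, 26.7]
tcp_rot: [-3.142, -0.0, 1.797]
contact_force: [-0.3, 0.2, -0.5]
grip_width: 17.8
time: 5.78
tool_pos: [504.6, -14.6, 26.7]
tcp_rot: [3.142, -0.0, 1.797]
contact_force: [-0.1, 0.6, -0.1]
grip_width: 83.3
time: 7.28
tool_pos: [504.7, -14.7, 72.3]
tcp_rot: [3.141, -0.001, 0.227]
contact_force: [0.2, 1.2, 0.0]
grip_width: 92.0
```

View pics/s1.png

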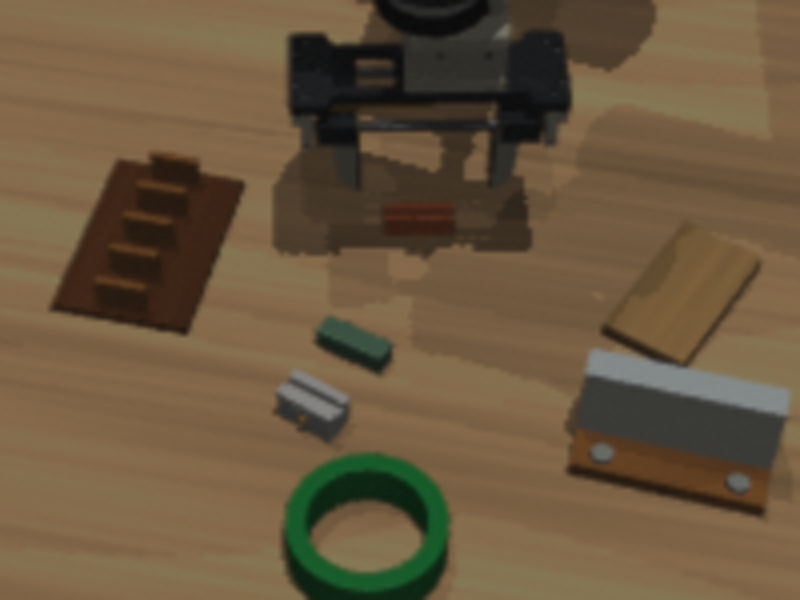

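```bash
python3 -m handwheel '[[[0,0,-35],[0,0,0]],[[0,0,-13],[0,0,0]],[[0,0,0],[0,0,0]]]' 0
python3 -m handwheel '[[[0,0,0],[0,0,0]],[[0,0,0],[0,0,0]],[[0,0,0],[0,0,0]],[[0,0,0],[0,0,0]],[[0,0,0],[0,0,0]],[[0,0,0],[0,0,0]],[[0,0,0],[0,0,0]]]' 1
python3 -m handwheel '[[[0,0,20],[0,0,0]],[[0,0,40],[0,0,0]],[[6,-30,30],[0,0,-0.05]],[[9,-45,0],[0,0,-0.05]],[[9,-45,0],[0,0,-0.05]],[[9,-45,0],[0,0,-0.05]],[[9,-25,0],[0,0,-0.05]],[[0,0,0],[0,0,0]],[[0,0,0],[0,0,0]]]' 1
```

```text
time: 7.7
tool_pos: [504.3, -14.6, 23.4]
tcp_rot: [-3.141, 0.001, 0.227]
contact_force: [0.9, 0.7, -0.1]
grip_width: 91.9
time: 8.57
tool_pos: [504.7, -14.7, 23.8]
tcp_rot: [3.141, -0.0, 0.226]
contact_force: [0.6, -0.6, 1.4]
grip_width: 52.0
time: 9.7
tool_pos: [546.0, -203.7, 113.3]
tcp_rot: [-3.141, 0.001, -0.023]
contact_force: [-0.1, -0.5, -1.1]
grip_width: 51.7
```

```bash
python3 -m handwheel '[[[2.7,-0.5,-30],[0,0,-0.002]],[[0,0,-25],[0,0,0]],[[0,0,0],[0,0,0]],[[0,0,0],[0,0,0]]]' 1
python3 - <<'E'
from h import *
snap("scene","s2",(220,150,300,210),8)
E
```

```text
time: 10.2
tool_pos: [549.7, -204.6, 59.7]
tcp_rot: [3.141, -0.001, -0.025]
contact_force: [-0.0, 0.1, -0.7]
grip_width: 51.6
```

View pics/s2.png

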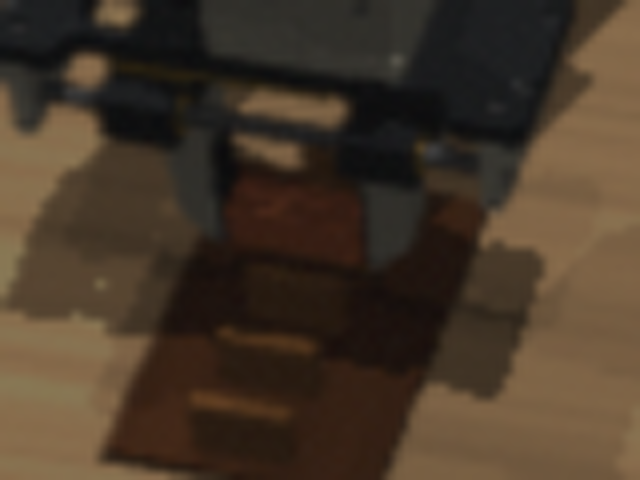

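```bash
python3 -m handwheel '[[[-0.5,0,-8],[0,0,0]],[[0,0,-4],[0,0,0]],[[0,0,0],[0,0,0]],[[0,0,0],[0,0,0]]]' 1
python3 -m handwheel '[[[0,0,-6],[0,0,0]],[[0,0,-5],[0,0,0]],[[0,0,-4],[0,0,0]],[[0,0,0],[0,0,0]],[[0,0,0],[0,0,0]]]' 1
```

```text
time: 10.75
tool_pos: [548.8, -205.2, 46.8]
tcp_rot: [3.141, -0.0, -0.026]
contact_force: [0.5, 0.6, 0.3]
grip_width: 51.6
time: 11.38
tool_pos: [548.8, -205.1, 31.8]
tcp_rot: [3.141, -0.0, -0.026]
contact_force: [-0.4, -0.6, -0.6]
grip_width: 51.8
```

```bash
python3 -m handwheel '[[[0,0,-1.5],[0,0,0]],[[0,0,0],[0,0,0]]]' 1
python3 -m handwheel '[[[0,0,0],[0,0,0]],[[0,0,0],[0,0,0]],[[0,0,0],[0,0,0]],[[0,0,0],[0,0,0]],[[0,0,20],[0,0,0]],[[0,0,50],[0,0,0]],[[0,0,30],[0,0,0]]]' 0
python3 -m handwheel '[[[20.5,41.8,0],[0,0,0.16]],[[20.5,41.8,0],[0,0,0.16]],[[20.5,41.8,0],[0,0,0.16]],[[20.5,41.8,0],[0,0,0.16]],[[0,0,0],[0,0,0.16]],[[0,0,0],[0,0,0.16]],[[0,0,0],[0,0,0.16]],[[0,0,0],[0,0,0.165]],[[0,0,0],[0,0,0]],[[0,0,0],[0,0,0]]]' 0
python3 - <<'E'
from h import *
s=snap("scene","s3",(220,130,420,280),4)
print(seg(s,*HSV["green"],14,(296,205,322,225)))
E
```

```text
time: 11.62
tool_pos: [548.7, -205.1, 30.2]
tcp_rot: [3.142, 0.0, -0.026]
contact_force: [0.9, 0.3, -1.2]
grip_width: 52.0
time: 12.5
tool_pos: [549.4, -205.4, 132.4]
tcp_rot: [3.14, -0.002, -0.026]
contact_force: [1.0, -0.5, -0.1]
grip_width: 91.6
time: 13.75
tool_pos: [630.8, -37.9, 130.2]
tcp_rot: [3.142, -0.0, 1.256]
contact_force: [0.0, 0.3, 0.0]
grip_width: 92.0
(array([630.2, -37.2]), array([17.9, 51.3]), 1.201, np.int32(1179))
```

View pics/s3.png

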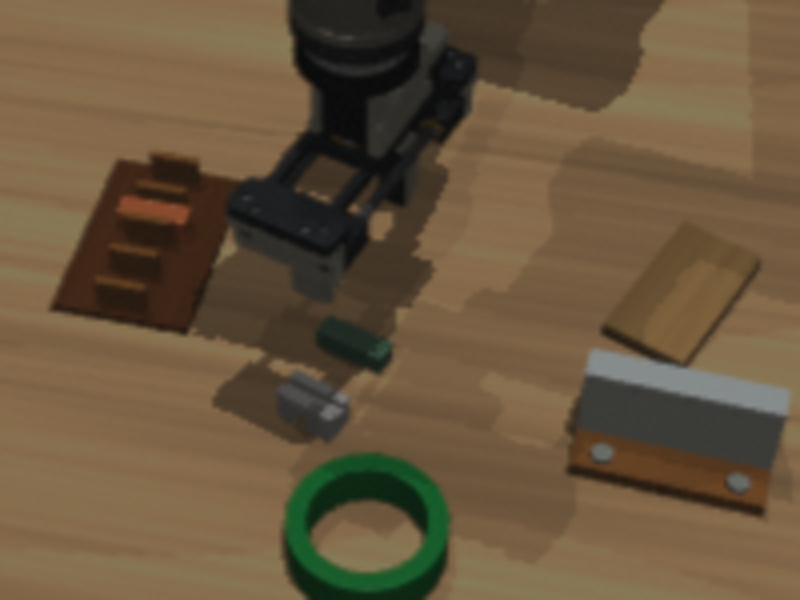

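```bash
python3 -m handwheel '[[[0,0,-20],[0,0,0]],[[0,0,0],[0,0,0]],[[0,0,0],[0,0,0]],[[0,0,0],[0,0,0]],[[0,0,0],[0,0,0]],[[0,0,-35],[0,0,0]],[[0,0,-30],[0,0,0]],[[0,0,-18],[0,0,0]],[[0,0,0],[0,0,0]]]' 0.55
python3 -m handwheel '[[[0,0,0],[0,0,0]],[[0,0,0],[0,0,0]],[[0,0,0],[0,0,0]],[[0,0,0],[0,0,0]],[[0,0,0],[0,0,0]]]' 1
python3 -m handwheel '[[[0,0,0],[0,0,0]],[[0,0,0],[0,0,0]],[[0,0,0],[0,0,0]],[[0,0,30],[0,0,0]],[[0,0,25],[0,0,0]]]' 0.55
python3 -m handwheel '[[[0,0,0],[0,0,-0.18]],[[0,0,0],[0,0,-0.18]],[[0,0,0],[0,0,-0.18]],[[0,0,0],[0,0,-0.18]],[[0,0,0],[0,0,-0.18]],[[0,0,0],[0,0,-0.18]],[[0,0,0],[0,0,-0.18]],[[0,0,0],[0,0,-0.18]],[[0,0,0],[0,0,-0.131]],[[0,0,0],[0,0,0]]]' 0
python3 -m handwheel '[[[0,0,-35],[0,0,0]],[[0,0,-22],[0,0,0]],[[0,0,0],[0,0,0]]]' 0
python3 -m handwheel '[[[0,0,0],[0,0,0]],[[0,0,0],[0,0,0]],[[0,0,0],[0,0,0]],[[0,0,0],[0,0,0]],[[0,0,0],[0,0,0]],[[0,0,0],[0,0,0]],[[0,0,0],[0,0,0]]]' 1
```

```text
time: 14.92
tool_pos: [630.2, -37.8, 26.2]
tcp_rot: [-3.139, 0.0, 1.259]
contact_force: [-0.5, -0.0, -0.4]
grip_width: 41.1
time: 15.55
tool_pos: [631.4, -38.0, 28.2]
tcp_rot: [3.14, -0.0, 1.259]
contact_force: [-1.2, -0.4, 6.1]
grip_width: 17.6
time: 16.18
tool_pos: [630.7, -37.9, 82.7]
tcp_rot: [-3.141, 0.0, 1.259]
contact_force: [-0.6, -0.2, -0.6]
grip_width: 41.0
time: 17.42
tool_pos: [630.7, -37.9, 82.0]
tcp_rot: [3.141, 0.0, -0.311]
contact_force: [-0.6, -0.2, -0.7]
grip_width: 91.6
time: 17.8
tool_pos: [630.3, -37.9, 24.1]
tcp_rot: [3.141, 0.002, -0.309]
contact_force: [-0.8, 0.6, -0.6]
grip_width: 91.6
time: 18.68
tool_pos: [630.8, -38.0, 25.4]
tcp_rot: [3.141, -0.0, -0.312]
contact_force: [-0.1, 0.0, 2.2]
grip_width: 51.5
```

```bash
python3 -m handwheel '[[[0,0,40],[0,0,0]],[[0,0,40],[0,0,0]],[[-12.5,-42,0],[0,0,0.07]],[[-12.5,-42,0],[0,0,0.07]],[[-12.5,-42,0],[0,0,0.07]],[[-12.5,-41.5,0],[0,0,0.076]],[[0,0,-30],[0,0,0]],[[0,0,-10],[0,0,0]],[[0,0,0],[0,0,0]],[[0,0,0],[0,0,0]]]' 1
```

```text
time: 19.92
tool_pos: [581.5, -205.1, 66.1]
tcp_rot: [3.141, -0.001, -0.025]
contact_force: [-0.4, 0.1, -0.9]
grip_width: 51.3
```

```bash
python3 -m handwheel '[[[-0.7,-0.4,-10],[0,0,0]],[[0,0,-8],[0,0,0]],[[0,0,-4],[0,0,0]],[[0,0,0],[0,0,0]]]' 1
python3 -m handwheel '[[[0,0,-6],[0,0,0]],[[0,0,-4],[0,0,0]],[[0,0,-2],[0,0,0]],[[0,0,0],[0,0,0]]]' 1
```

```text
time: 20.42
tool_pos: [579.9, -205.7, 42.7]
tcp_rot: [-3.141, 0.001, -0.026]
contact_force: [-0.2, 0.8, 0.6]
grip_width: 51.9
time: 20.92
tool_pos: [580.1, -205.8, 31.4]
tcp_rot: [3.141, -0.0, -0.026]
contact_force: [-0.1, 0.2, 1.0]
grip_width: 51.7
```

```bash
python3 -m handwheel '[[[0,0,0],[0,0,0]],[[0,0,0],[0,0,0]],[[0,0,0],[0,0,0]],[[0,0,0],[0,0,0]],[[0,0,20],[0,0,0]],[[0,0,50],[0,0,0]],[[0,0,40],[0,0,0]]]' 0
python3 -m handwheel '[[[-5.1,48.1,0],[0,0,-0.049]],[[-5.1,48.1,0],[0,0,-0.049]],[[-5.1,48.1,0],[0,0,-0.049]],[[-5.1,48.1,0],[0,0,-0.049]],[[-5.1,48.1,0],[0,0,-0.049]],[[-5.1,48.1,0],[0,0,-0.049]],[[-5.1,48.1,0],[0,0,-0.049]],[[-5.1,48.1,0],[0,0,-0.051]],[[0,0,0],[0,0,0]],[[0,0,0],[0,0,0]]]' 0
python3 - <<'E'
from h import *
s=snap("scene","s4",(220,130,420,280),4)
E
```

```text
time: 21.8
tool_pos: [580.3, -205.9, 142.9]
tcp_rot: [3.141, -0.001, -0.026]
contact_force: [0.4, -0.0, -0.4]
grip_width: 91.4
time: 23.05
tool_pos: [539.3, 178.6, 141.2]
tcp_rot: [3.141, -0.0, -0.419]
contact_force: [-0.4, 0.2, -0.0]
grip_width: 91.7
```

View pics/s4.png

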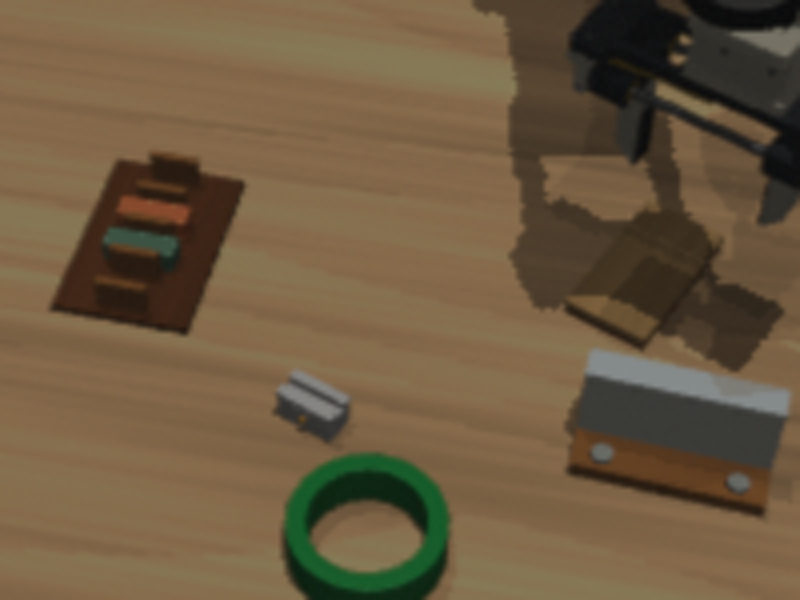

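Both stones are in their bays (px ~150,210 and ~140,242). The strop was knocked aside, with its visible corners now at (566,304), (643,348) and (720,240), so I re-measure it.

Run:
```python
from h import *
s=snap("scene")
f=lambda x,y,z: px2w(s,(x+.5)/4-.5+220,(y+.5)/4-.5+130,z).round(1)[:2]
A,B,C=f(566,299,12),f(643,338,12),f(720,240,12); print(A,B,C,"centre",(A+C)/2, np.linalg.norm(A-B),np.linalg.norm(B-C))
d=B-C;print(np.arctan2(d[1],d[0]))
```

```text
[563.   99.9] [587.8 157. ] [483.9 202.7] centre [523.45 151.3 ] 62.253112371993076 113.50638748546267
-0.41437785065156213
```

```bash
python3 -m handwheel '[[[-18.5,-26.5,-20],[0,0,0]],[[0,0,-40],[0,0,0]],[[0,0,-35],[0,0,0]],[[0,0,-14],[0,0,0]],[[0,0,-7],[0,0,0]],[[0,0,0],[0,0,0]]]' 0
python3 -m handwheel '[[[0,0,0],[0,0,0]],[[0,0,0],[0,0,0]],[[0,0,0],[0,0,0]],[[0,0,0],[0,0,0]],[[0,0,0],[0,0,0]],[[0,0,0],[0,0,0]]]' 1
```

```text
time: 23.9
tool_pos: [521.3, 152.3, 25.7]
tcp_rot: [-3.141, -0.001, -0.421]
contact_force: [0.5, -0.2, -0.6]
grip_width: 91.6
time: 24.65
tool_pos: [520.9, 152.5, 25.6]
tcp_rot: [-3.141, -0.0, -0.42]
contact_force: [-1.5, 0.6, 6.3]
grip_width: 63.8
```

```bash
python3 -m handwheel '[[[0,0,15],[0,0,0]],[[10,18,0],[0,0,0.12]],[[11,18.8,0],[0,0,0.12]],[[0,0,0],[0,0,0.137]],[[0,0,0],[0,0,0]],[[0,0,-10],[0,0,0]],[[0,0,-4],[0,0,0]],[[0,0,0],[0,0,0]]]' 1
python3 - <<'E'
from h import *
s=snap("scene","s5",(340,150,440,225),8); t=snap("top","t5",(230,170,330,245),8)
a=cv2.imread("pics/s5.png");b=cv2.imread("pics/t5.png"); cv2.imwrite("pics/st5.png",cv2.resize(np.vstack([a,b]),None,fx=.5,fy=.5,interpolation=cv2.INTER_AREA))
E
```

```text
time: 25.65
tool_pos: [541.5, 189.0, 25.9]
tcp_rot: [3.141, 0.001, -0.045]
contact_force: [0.6, -0.4, -1.1]
grip_width: 63.8
```

View pics/st5.png

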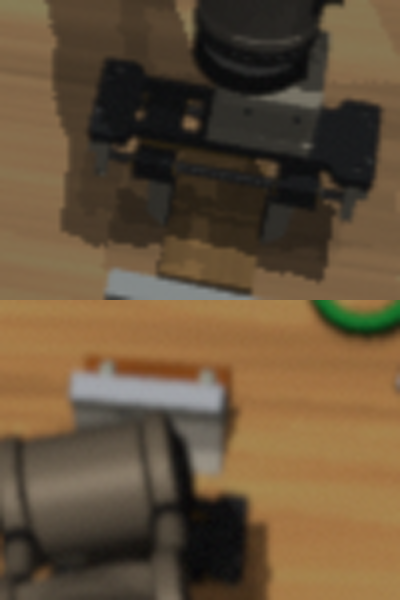

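```bash
python3 -m handwheel '[[[0,0,0],[0,0,0]],[[0,0,0],[0,0,0]],[[0,0,0],[0,0,0]],[[0,0,0],[0,0,0]],[[0,0,30],[0,0,0]],[[-40,1.7,20],[0,0,0]],[[-40,1.7,0],[0,0,0]],[[0,0,0],[0,0,0]]]' 0
python3 -m handwheel '[[[0,0,0],[0,0,0]],[[0,0,0],[0,0,0]],[[0,0,0],[0,0,0]],[[0,0,0],[0,0,0]],[[0,0,0],[0,0,0]],[[0,0,-30],[0,0,0]],[[0,0,-15],[0,0,0]],[[0,0,-7],[0,0,0]],[[0,0,0],[0,0,0]]]' 0.7
python3 -m handwheel '[[[10,-0.4,0],[0,0,0]],[[10,-0.4,0],[0,0,0]],[[10,-0.4,0],[0,0,0]],[[10,-0.4,0],[0,0,0]],[[0,0,0],[0,0,0]]]' 0.7
```

```text
time: 26.75
tool_pos: [459.1, 192.7, 76.5]
tcp_rot: [3.141, 0.002, -0.042]
contact_force: [1.0, -0.1, 0.0]
grip_width: 91.7
time: 27.88
tool_pos: [461.7, 192.7, 24.1]
tcp_rot: [3.141, 0.001, -0.043]
contact_force: [-0.0, 0.2, 0.5]
grip_width: 27.5
time: 28.5
tool_pos: [502.5, 191.0, 24.1]
tcp_rot: [3.142, -0.0, -0.044]
contact_force: [-1.0, -1.1, 0.3]
grip_width: 27.6
```

```bash
python3 -m handwheel '[[[10,-0.4,0],[0,0,0]],[[10,-0.4,0],[0,0,0]],[[10,-0.4,0],[0,0,0]],[[10,-0.4,0],[0,0,0]],[[10,-0.4,0],[0,0,0]],[[10,-0.5,0],[0,0,0]],[[10,-0.5,0],[0,0,0]],[[10,-0.5,0],[0,0,0]],[[6,-0.3,0],[0,0,0]],[[0,0,0],[0,0,0]]]' 0.7
python3 - <<'E'
from h import *
s=snap("scene","s6",(340,150,440,250),6)
E
```

```text
time: 29.75
tool_pos: [588.3, 187.2, 24.3]
tcp_rot: [-3.142, -0.001, -0.043]
contact_force: [-0.6, -0.5, 0.2]
grip_width: 27.5
```

View pics/s6.png

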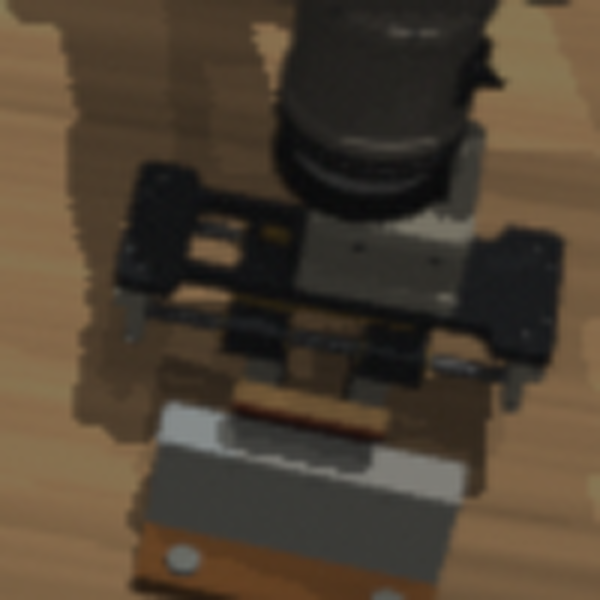

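```bash
python3 -m handwheel '[[[5,-0.2,0],[0,0,0]],[[4,-0.2,0],[0,0,0]],[[3,-0.1,0],[0,0,0]],[[2,-0.1,0],[0,0,0]],[[0,0,0],[0,0,0]]]' 0.7
python3 - <<'E'
from h import *
s=snap("scene","s7",(340,150,440,250),6)
E
```

```text
time: 30.42
tool_pos: [594.5, 187.1, 23.9]
tcp_rot: [3.139, 0.017, -0.043]
contact_force: [-25.1, 1.3, 18.3]
grip_width: 27.5
```

View pics/s7.png

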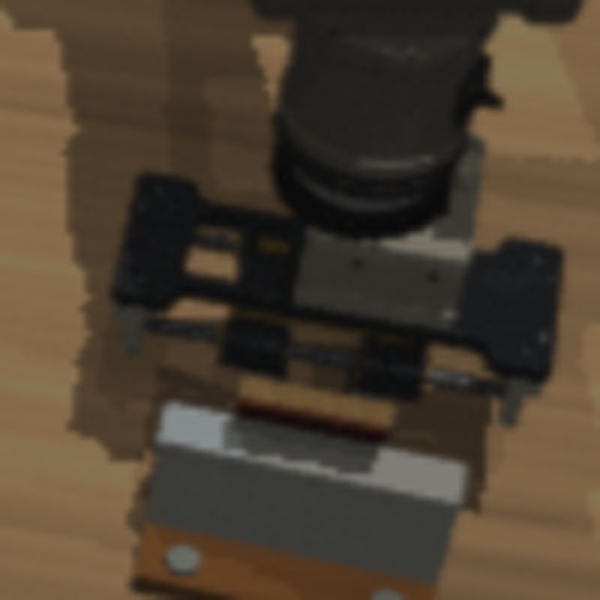

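```bash
python3 -m handwheel '[[[-8,0.3,0],[0,0,0]],[[-8,0.3,1],[0,-0.12,0]],[[0,0,1],[0,-0.12,0]],[[0,0,1],[0,-0.12,0]],[[0,0,0],[0,0,0]]]' 0.7
python3 -m handwheel '[[[3,-0.1,0],[0,0,0]],[[3,-0.1,0],[0,0,0]],[[3,-0.1,0],[0,0,0]],[[0,0,0],[0,0,0]]]' 0.7
```

```text
time: 31.1
tool_pos: [584.2, 187.4, 26.9]
tcp_rot: [-3.126, -0.357, -0.045]
contact_force: [-0.3, 0.2, 0.3]
grip_width: 27.6
time: 31.6
tool_pos: [590.5, 187.0, 26.7]
tcp_rot: [-3.128, -0.349, -0.046]
contact_force: [-26.7, 3.0, 22.0]
grip_width: 27.6
```

```bash
python3 -m handwheel '[[[-6,0.2,0],[0,0,0]],[[-15,0.6,0],[0,0,0]],[[-25,1,0],[0,0.12,0]],[[-30,1.2,30],[0,0.12,0]],[[-20,0.8,50],[0,0.12,0]],[[0,0,50],[0,0,0]],[[0,0,0],[0,0,0]]]' 0.7
python3 - <<'E'
from h import *
s=snap("scene","s8",(340,150,440,250),6)
E
```

```text
time: 32.48
tool_pos: [502.5, 191.6, 162.0]
tcp_rot: [-3.138, -0.009, -0.043]
contact_force: [-1.2, 0.6, -0.8]
grip_width: 27.2
```

View pics/s8.png

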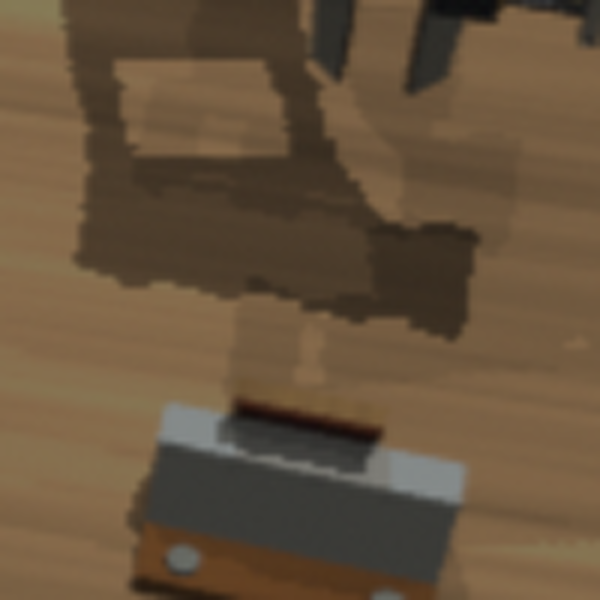

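```bash
python3 -m handwheel '[[[51,-2.4,8],[0,0,0]],[[51,-2.4,0],[0,0,0]],[[51,-2.4,0],[0,0,0]],[[51,-2.4,0],[0,0,0]],[[0,0,-8],[0,0,0]],[[0,0,-30],[0,0,0]],[[0,0,-28],[0,0,0]],[[0,0,0],[0,0,0]]]' 1
python3 -m handwheel '[[[-6,0.3,0],[0,0,0]],[[-6,0.3,0],[0,0,0]],[[-6,0.3,0],[0,0,0]],[[-6,0.3,0],[0,0,0]],[[-6,0.3,0],[0,0,0]],[[-6,0.3,0],[0,0,0]],[[-6,0.2,0],[0,0,0]],[[-6,0.2,0],[0,0,0]],[[0,0,0],[0,0,0]]]' 1
python3 - <<'E'
from h import *
s=snap("scene","s9",(340,150,440,250),6)
E
```

```text
time: 33.52
tool_pos: [700.0, 181.0, 95.0]
tcp_rot: [3.141, 0.009, -0.043]
contact_force: [-0.4, -1.2, 0.2]
grip_width: 0.6
time: 34.65
tool_pos: [654.3, 183.5, 99.2]
tcp_rot: [3.141, 0.0, -0.043]
contact_force: [0.6, -1.2, -0.6]
grip_width: 0.4
```

View pics/s9.png

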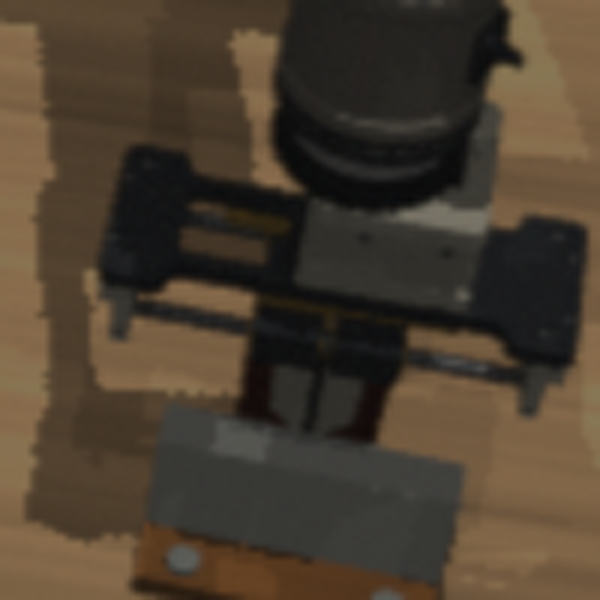

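```bash
python3 -m handwheel '[[[-6,0.3,0],[0,0,0]],[[-6,0.3,0.5],[0,0,0]],[[-6,0.3,0.5],[0,0,0]],[[-6,0.3,0.5],[0,0,0]],[[-6,0.3,0.5],[0,0,0]],[[-6,0.3,0.5],[0,0,0]],[[-6,0.2,0.5],[0,0,0]],[[-6,0.2,0],[0,0,0]],[[-6,0.2,0],[0,0,0]],[[-6,0.2,0],[0,0,0]],[[-6,0.2,0],[0,0,0]],[[-6,0.2,0],[0,0,0]]]' 1
python3 -m handwheel '[[[0,0,40],[0,0,0]],[[0,-45,40],[0,0,0]],[[0,-60,0],[0,0,0]],[[0,-60,0],[0,0,0]],[[0,0,0],[0,0,0]]]' 1
python3 - <<'E'
from h import *
t=snap("top","t10",(220,140,420,290),4); s=snap("scene","s10",(220,130,420,280),4)
cv2.imwrite("pics/st10.png",cv2.resize(np.vstack([cv2.imread("pics/s10.png"),cv2.imread("pics/t10.png")]),None,fx=.5,fy=.5,interpolation=cv2.INTER_AREA))
E
```

```text
time: 36.2
tool_pos: [582.4, 186.4, 102.2]
tcp_rot: [3.142, -0.0, -0.043]
contact_force: [0.9, 0.2, 0.4]
grip_width: 0.4
time: 36.83
tool_pos: [582.6, 17.4, 182.4]
tcp_rot: [3.141, -0.0, -0.049]
contact_force: [-0.2, -0.8, -0.6]
grip_width: -0.0
```

View pics/s10.png

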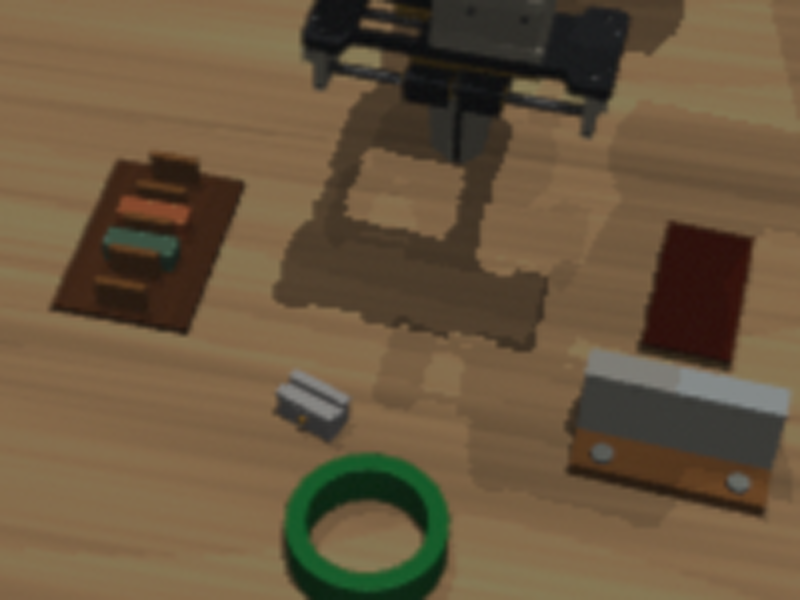

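The strop now lies leather up (corners at px 668,222 / 754,237 / 733,358 / 643,346). I measure its pose next.

Run:
```python
from h import *
s=snap("scene");t=snap("top")
f=lambda x,y,z: px2w(s,(x+.5)/4-.5+220,(y+.5)/4-.5+130,z).round(1)[:2]
P=[f(*p,12) for p in((668,222),(754,237),(733,357),(643,347))]; print(P,np.mean(P,0))
print(seg(s,(0,120,10),(7,255,110),12,(375,180,412,222)))
print(seg(t,(0,130,10),(8,255,110),12,(245,205,290,260)))
spots(t,"top",["strop_c","guide_c"]); spots(s,"scene",["strop_c","guide_c"])
```

```text
[array([473.6, 163.8]), array([475.9, 226.8]), array([592.3, 219.7]), array([595.9, 157.8])] [534.425 192.025]
(array([536. , 191.1]), array([ 60. , 118.2]), 3.078, np.int32(10127))
(array([533.3, 187.8]), array([ 59.1, 114.1]), 3.081, np.int32(8284))
top strop_c 0.72 [532. 184.  13.] [ 162.  192. 2968.] [266, 234]
top guide_c 0.66 [802.  -6.  36.] [ -99.  -11. 2946.] [323, 159]
scene strop_c 0.95 [541. 194.  15.] [2258.  485. 2017.] [395, 203]
scene guide_c 0.59 [696. -56.  24.] [2205.  196. 1999.] [297, 230]
```

```bash
python3 -m handwheel '[[[-11.8,43.3,0],[0,0,-0.017]],[[-11.8,43.3,0],[0,0,0]],[[-11.8,43.3,0],[0,0,0]],[[-11.8,43.3,0],[0,0,0]],[[0,0,-40],[0,0,0]],[[0,0,-40],[0,0,0]],[[0,0,0],[0,0,0]],[[0,0,-40],[0,0,0]],[[0,0,-26],[0,0,0]],[[0,0,-11],[0,0,0]],[[0,0,0],[0,0,0]]]' 0
python3 -m handwheel '[[[0,0,0],[0,0,0]],[[0,0,0],[0,0,0]],[[0,0,0],[0,0,0]],[[0,0,0],[0,0,0]],[[0,0,0],[0,0,0]],[[0,0,0],[0,0,0]]]' 1
```

```text
time: 38.6
tool_pos: [536.1, 194.8, 26.0]
tcp_rot: [-3.141, -0.001, -0.06]
contact_force: [0.3, -0.6, 0.7]
grip_width: 91.8
time: 39.35
tool_pos: [535.9, 194.5, 25.8]
tcp_rot: [3.141, -0.001, -0.06]
contact_force: [-0.7, -1.5, 5.9]
grip_width: 63.5
```

```bash
python3 -m handwheel '[[[0,0,30],[0,0,0]],[[0,0,50],[0,0,0]],[[0,0,20],[0,0,0]],[[3.6,-49.9,0],[0,0,0.005]],[[3.6,-49.9,0],[0,0,0.005]],[[3.6,-49.9,0],[0,0,0.005]],[[3.6,-49.9,0],[0,0,0.005]],[[3.6,-49.9,0],[0,0,0.005]],[[3.6,-49.9,0],[0,0,0.005]],[[3.6,-49.9,0],[0,0,0.005]],[[3.6,-50,0],[0,0,0]]]' 1
python3 -m handwheel '[[[0,0,0],[0,0,0]],[[0,0,-30],[0,0,0]],[[0,0,-20],[0,0,0]],[[0,0,0],[0,0,0]]]' 1
python3 - <<'E'
from h import *
s=snap("scene","s11",(220,150,300,210),8)
E
```

```text
time: 40.72
tool_pos: [564.1, -206.1, 124.8]
tcp_rot: [-3.141, 0.001, -0.025]
contact_force: [0.9, 0.9, -1.5]
grip_width: 63.3
time: 41.22
tool_pos: [563.1, -203.0, 73.4]
tcp_rot: [-3.139, 0.004, -0.024]
contact_force: [-0.1, -0.1, -1.1]
grip_width: 63.7
```

View pics/s11.png

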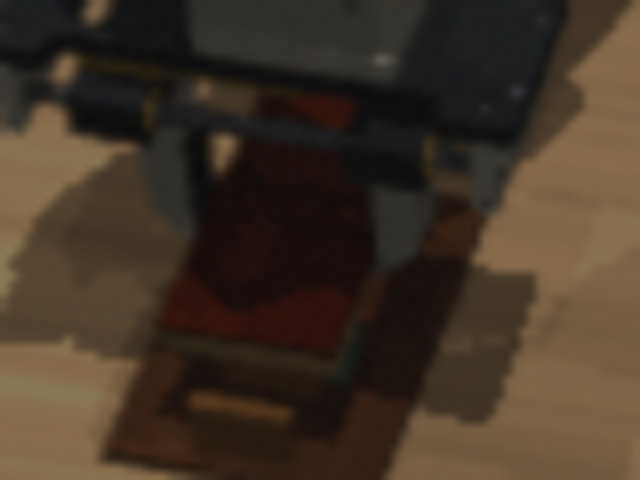

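```bash
python3 - <<'E'
from h import *
s=snap("scene")
f=lambda x,y,z: px2w(s,(x+.5)/8-.5+220,(y+.5)/8-.5+150,z).round(1)[:2]
print(f(155,330,59.6),f(337,350,59.6)); print(get_obs()["tool_pos"])
E
python3 -m handwheel '[[[0.5,-1.5,-9],[0,0,0]],[[0,0,-5],[0,0,0]],[[0,0,-2],[0,0,0]],[[0,0,0],[0,0,0]],[[0,0,0],[0,0,0]]]' 1
```

```text
[ 623.7 -234.2] [ 620.1 -170.7]
[ 564.66463281 -204.06411506   75.64055901]
time: 41.95
tool_pos: [565.0, -206.3, 59.4]
tcp_rot: [3.141, -0.0, -0.025]
contact_force: [-0.4, 0.0, -0.9]
grip_width: 63.7
```

```bash
python3 -m handwheel '[[[1,0.8,-2],[0,0,0]],[[0,0,-1.2],[0,0,0]],[[0,0,0],[0,0,0]],[[0,0,0],[0,0,0]]]' 1
python3 -m handwheel '[[[0,0,0],[0,0,0]],[[0,0,0],[0,0,0]],[[0,0,0],[0,0,0]],[[0,0,0],[0,0,0]],[[0,0,30],[0,0,0]],[[0,0,50],[0,0,0]],[[0,0,0],[0,0,0]]]' 0
python3 -m handwheel '[[[21,24.5,0],[0,0,0.16]],[[21,24.5,0],[0,0,0.16]],[[21,24.5,0],[0,0,0.16]],[[21,24.5,0],[0,0,0.16]],[[21,24.5,0],[0,0,0.16]],[[21,24.5,0],[0,0,0.16]],[[0,0,0],[0,0,0.16]],[[0,0,0],[0,0,0.085]],[[0,0,0],[0,0,0]]]' 0
python3 - <<'E'
from h import *
s=snap("scene","s12",(220,130,420,280),4); t=snap("top")
print(seg(s,(0,120,10),(5,255,140),42,(225,155,290,215)), seg(t,(0,130,10),(7,255,120),42,(360,200,396,252)))
E
```

```text
time: 42.45
tool_pos: [565.8, -205.4, 56.0]
tcp_rot: [3.142, 0.0, -0.025]
contact_force: [0.4, 0.5, -1.7]
grip_width: 63.4
time: 43.32
tool_pos: [568.1, -206.5, 140.4]
tcp_rot: [3.138, -0.008, -0.025]
contact_force: [-0.8, -0.7, -0.8]
grip_width: 92.0
time: 44.45
tool_pos: [691.5, -58.2, 134.9]
tcp_rot: [-3.14, 0.0, 1.179]
contact_force: [-0.1, 0.3, 0.3]
grip_width: 91.5
(array([ 566.9, -203.3]), array([ 59.9, 113.2]), 3.096, np.int32(4675)) (array([ 563.8, -206.7]), array([ 66.5, 120.9]), 3.131, np.int32(9668))
```

View pics/s12.png

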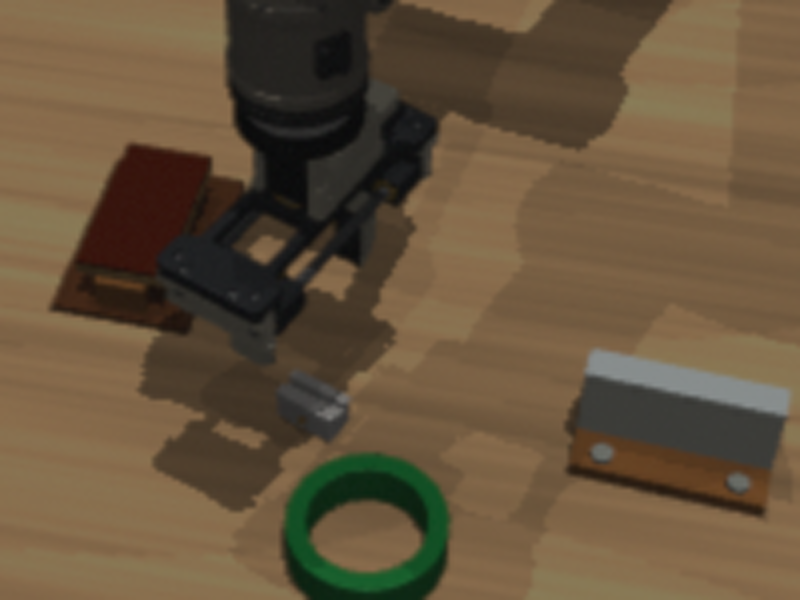

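```bash
python3 -m handwheel '[[[0,0.5,-20],[0,0,-0.18]],[[0,0.5,-20],[0,0,-0.18]],[[0,0,0],[0,0,-0.18]],[[0,0,0],[0,0,-0.18]],[[0,0,0],[0,0,-0.18]],[[0,0,0],[0,0,-0.18]],[[0,0,0],[0,0,-0.18]],[[0,0,0],[0,0,-0.18]],[[0,0,0],[0,0,-0.13]],[[0,0,0],[0,0,0]]]' 0
python3 -m handwheel '[[[0,0,-40],[0,0,0]],[[0,0,-19],[0,0,0]],[[0,0,-10],[0,0,0]],[[0,0,0],[0,0,0]]]' 0
python3 -m handwheel '[[[0,0,0],[0,0,0]],[[0,0,0],[0,0,0]],[[0,0,0],[0,0,0]],[[0,0,0],[0,0,0]],[[0,0,0],[0,0,0]],[[0,0,0],[0,0,0]],[[0,0,0],[0,0,0]],[[0,0,0],[0,0,0]]]' 1
```

```text
time: 45.8
tool_pos: [691.7, -57.6, 95.9]
tcp_rot: [3.141, 0.0, -0.39]
contact_force: [0.2, 0.7, -0.4]
grip_width: 91.8
time: 46.3
tool_pos: [691.8, -57.4, 26.7]
tcp_rot: [3.141, 0.001, -0.39]
contact_force: [-1.1, 0.7, 0.7]
grip_width: 92.1
time: 47.3
tool_pos: [692.0, -57.3, 27.1]
tcp_rot: [-3.141, -0.0, -0.39]
contact_force: [0.5, 0.7, 1.7]
grip_width: 43.7
```

```bash
python3 -m handwheel '[[[0,0,40],[0,0,0]],[[0,0,50],[0,0,0]],[[-25.4,-29.6,0],[0,0,0.073]],[[-25.4,-29.6,0],[0,0,0.073]],[[-25.4,-29.6,0],[0,0,0.073]],[[-25.4,-29.6,0],[0,0,0.073]],[[-25.4,-29.6,0],[0,0,0.073]],[[0,0,0],[0,0,0]],[[0,0,-20],[0,0,0]],[[0,0,-15],[0,0,0]],[[0,0,0],[0,0,0]],[[0,0,0],[0,0,0]]]' 1
```

```text
time: 48.8
tool_pos: [565.3, -205.2, 82.3]
tcp_rot: [3.141, -0.0, -0.025]
contact_force: [0.7, -1.5, -1.4]
grip_width: 43.3
```

```bash
python3 -m handwheel '[[[0,0,-7],[0,0,0]],[[0,0,-4],[0,0,0]],[[0,0,-1.5],[0,0,0]],[[0,0,0],[0,0,0]],[[0,0,0],[0,0,0]]]' 1
```

```text
time: 49.42
tool_pos: [565.0, -205.5, 69.7]
tcp_rot: [3.141, -0.0, -0.025]
contact_force: [0.3, 0.1, -1.5]
grip_width: 43.7
```

```bash
python3 -m handwheel '[[[0,0,-0.8],[0,0,0]],[[0,0,0],[0,0,0]]]' 1
python3 -m handwheel '[[[0,0,0],[0,0,0]],[[0,0,0],[0,0,0]],[[0,0,0],[0,0,0]],[[0,0,0],[0,0,0]],[[0,0,0],[0,0,0]],[[0,0,30],[0,0,0]],[[0,0,50],[0,0,0]],[[0,0,50],[0,0,0]],[[-30,50,0],[0,0,0]],[[-30,50,0],[0,0,0]],[[-30,50,0],[0,0,0]],[[0,0,0],[0,0,0]]]' 0
python3 -m handwheel '[[[-20,55,0],[0,0,0]],[[-20,55,0],[0,0,0]],[[0,55,0],[0,0,0]],[[0,0,0],[0,0,0]],[[0,0,0],[0,0,0]]]' 0
python3 - <<'E'
from h import *
s=snap("scene","s13",(220,140,300,200),5);t=snap("top","t13",(350,190,430,250),5)
cv2.imwrite("pics/st13.png",np.hstack([cv2.imread("pics/s13.png"),cv2.imread("pics/t13.png")]))
spots(s,"scene",["guide_c","strop_c"]); spots(t,"top",["guide_c","strop_c"])
E
```

```text
time: 49.68
tool_pos: [565.0, -205.5, 69.1]
tcp_rot: [3.141, -0.0, -0.025]
contact_force: [-0.6, -0.2, 2.4]
grip_width: 43.5
time: 51.18
tool_pos: [472.8, -52.6, 199.1]
tcp_rot: [-3.141, 0.001, -0.022]
contact_force: [1.2, -0.3, 0.5]
grip_width: 91.4
time: 51.8
tool_pos: [435.6, 109.1, 198.8]
tcp_rot: [3.141, -0.0, -0.025]
contact_force: [-0.4, 0.2, 0.5]
grip_width: 91.7
scene guide_c 0.64 [ 573. -201.   62.] [2373.  108. 1956.] [256, 179]
scene strop_c 0.76 [ 584. -197.   41.] [2361.  107. 1977.] [257, 187]
top guide_c 0.6 [ 561. -208.   70.] [ 151. -202. 2915.] [381, 226]
top strop_c 0.82 [ 551. -210.   43.] [ 161. -203. 2942.] [380, 230]
```

View pics/st13.png

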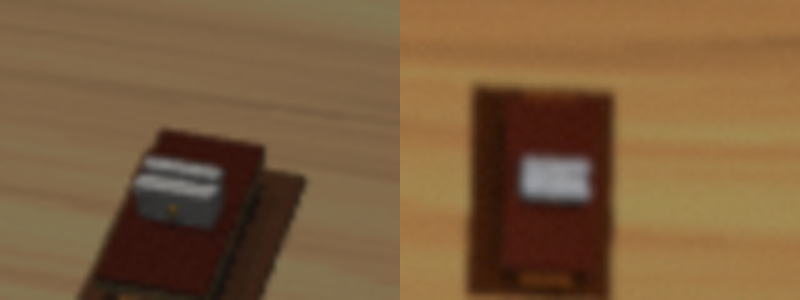

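Run:
```python
from h import *
s=snap("scene");t=snap("top")
g=lambda x,y,z: px2w(t,(x+.5)/5-.5+350,(y+.5)/5-.5+190,z).round(1)[:2]
f=lambda x,y,z: px2w(s,(x+.5)/5-.5+220,(y+.5)/5-.5+140,z).round(1)[:2]
T=lambda x,y,z: g(x-400,y,z)
print("top strop",(T(505,93,42)+T(613,270,42))/2,"far rib/left base",T(472,85,6),T(612,292,6),"guide",T(556,178,68))
P=[f(160,129,42),f(265,147,42),f(212,296,42),f(96,279,42)]; print("scene strop",P,np.mean(P,0),"guide",f(179,180,65))
```

```text
top strop [ 567.05 -213.15] far rib/left base [ 639.7 -157.6] [ 494.9 -255.5] guide [ 565.  -207.5]
scene strop [array([ 503.9, -234.9]), array([ 505.9, -170.8]), array([ 624.5, -170. ]), array([ 625.3, -236.1])] [ 564.9  -202.95] guide [ 563.3 -204.3]
```

```bash
python3 -c "
from plant import bot,get_obs
o=get_obs();print(o['time'],o['contact_force'],bot.close_job())"
```

```text
the job is handed in; nothing more can be done
52.2 [-0.43258423 -0.09783989 -0.28159598] None
```

The job is handed in at 52.2 s, with the whole kit packed on the rack. The hand-in gave no verdict.

- **Stones:** Only two were present. The salmon and grey-green stones went into the two middle bays and entered without resistance. I saw both in place before the strop covered them, and nothing has touched them since.
- **Strop:** It was knocked aside once, so I re-measured it before picking it up. I turned it over on the fence. One push briefly read 25 N and the next 27 N (x component) before I backed off. It was then laid leather up on the ribs. The scene camera puts it within about 2 mm of the rack's centre and roughly in line with it.
- **Guide:** It stands upright near the middle of the leather in both final views. The arm is clear and the gripper is empty.
- **Bystanders:** I never touched the tape roll, spray can or paint tin. Only the tape roll shows in the later pictures, and it had not moved.

**Disagreement:** In the last check, the top camera put the strop about 7 mm off across the rack, while the scene camera put it about 0 mm off. I put this down to a misread edge: the strop came out 73 mm wide instead of 64 mm, because its right edge merged with the dark rack base. Just after the strop was laid, both cameras agreed it was centred. 7 mm would still be within the 16 mm allowed.

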